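# Slide the specimen plate out over the green light and hold it

## Task

Turn the orange lock knob a quarter turn clockwise, as far as it goes, so that the orange lock bolt sinks out of the slot in the aluminium specimen plate. Then slide the plate straight out along the stand's deck by its black grip, without lifting it or letting it tip, until its front edge is level with the tip of the red pointer. Out there the plate would tip off the stand by itself, so finish while still holding it level and still at the pointer; do not shift the pointer, and leave the other things on the bench where they are.

Things in the scene. Friction and masses are not known exactly. Their poses are not given: they have to be found in the camera images.
- stand: Fixed dark stand; origin on the bench under the plate's path; x outward (the way the plate slides, roughly to the robot's left), z up. Deck 50 mm above the bench, x -115 to +115 mm, y -125 to +72 mm. Two fences, 6 mm high, at y=+-47.5 to 53.5 mm guide the plate with 2.5 mm play each side. Orange lock bolt, 14 mm diameter, stands up through the deck at x=+70 mm, y=0.
- deck_edge (a point): Middle of the deck's outer edge (stand x=+115 mm), 50 mm above the bench; axes as the stand's. Beyond it lie a low white base (18 mm high) with a green light pad and, along stand y=+58 to 72 mm, an aluminium rule arm (top 55 mm above the bench) out to x=+330 mm.
- mark (a point): Tip of the red pointer on the rule arm: the mark for the plate's front edge, 150 to 180 mm beyond the deck edge (differs each time). At stand y=+47.5 mm, 62 mm above the bench, 2.5 mm beside the plate's path; axes as the stand's. The pointer (24 x 27 mm, top 69 mm above the bench) slides on the rule with 2 N of friction; do not shift it.
- lock_grip (a point): Orange lock knob on the deck at stand x=+60, y=-95 mm: centre of its upright grip bar, on the vertical turning axis, 87 mm above the bench. Bar 42 mm long, 14 mm thick, top 94 mm above the bench, over a disc of 44 mm diameter. The frame's x lies along the bar and turns with it; at knob angle 0 it lies along the stand's x.
- lock (a joint): Angle of the lock knob, rad: grows when turned clockwise seen from above, from 0 to 0.2 at the start (locked, bolt 5 to 7 mm up in the plate's slot) to its stop at 1.5 (free). The bolt sinks 8 mm per rad and is below the deck from about 0.9 on. Friction 0.06 N m; stays where it is left.
- plate_grip (a point): Centre of the plate's black upright grip fin, 80 mm above the bench: fin 50 mm long (x), 14 mm thick (y), 44 mm high (58 to 102 mm above the bench). Moves with the plate; axes are the plate's: x toward the front edge, z up. It lies 95 mm behind the plate's middle, 220 mm behind its front edge.
- plate_front (a point): Middle of the plate's front edge at its top face (thin red line), 58 mm above the bench; axes are the plate's. Loose aluminium plate 250 x 90 x 8 mm, 0.23 to 0.46 kg, lying on the deck, front 28 to 42 mm over the outer edge at the start. Slot 34 x 24 mm, 80 mm behind the front edge. Centre of mass about 135 mm behind the front edge: at the mark it tips unless its rear is held.
- plate: The specimen plate as a whole; origin at the middle of its underside, x toward the front edge.
- oil: Bystander: small amber oil bottle, 36 mm diameter, 75 mm tall; origin at the middle of its underside. Leave alone.
- objective: Bystander: spare steel microscope objective standing on end, 34 mm diameter, 56 mm tall; origin at the middle of its underside. Leave alone.
- slide_box: Bystander: blue slide box 90 x 85 x 32 mm; origin at the middle of its underside. Leave alone.
- dish: Bystander: shallow glass dish, 90 mm diameter, 16 mm high; origin at the middle of its underside. Leave alone.
- brush: Bystander: small brush lying flat, 170 mm long; origin at the middle of its underside. Leave alone.
- jar: Bystander: glass jar with a white cap, 52 mm diameter, 60 mm tall; origin at the middle of its underside. Leave alone.
- filter_box: Bystander: grey filter box 70 x 50 x 40 mm; origin at the middle of its underside. Leave alone.

How it is judged (in metres and radians):
On the way, in this order (a step that is already met when the one before it is completed fails the run):
1. the lock knob is turned clockwise (past 1.2 rad) with the plate still at its start (value of joint lock above 1.2 rad and distance of plate_front from where it was at the start of the episode below 0.025 m), for 0.2 s.
2. the plate's front edge is at the pointer, within 6 mm, held by the fingers (x of plate_front in the frame of mark between -0.006 and 0.006 m and contact force between the fingers and plate above 0.5 N), for 0.2 s.
At the end, for the whole second after the job is handed in: Front edge within 6 mm of the pointer tip; plate on the deck, level (2 deg), straight (3.4 deg, 10 mm sideways), at rest, fingers on it with over 0.5 N; knob past 1.2 rad; pointer moved under 5 mm, others under 20 mm and not propping the plate (all of step 2 and angle between plate_grip's own z axis and vertical below 0.035 rad and z of plate_grip in the frame of stand between 0.076 and 0.085 m and angle between the x axis of plate_front and the x axis of stand, either way round below 0.06 rad and y of plate_front in the frame of stand between -0.01 and 0.01 m and linear speed of plate below 0.01 m/s and value of joint lock above 1.2 rad and distance of mark from where it was at the start of the episode below 0.005 m and contact force between plate and oil below 0.2 N and contact force between plate and objective below 0.2 N and contact force between plate and slide_box below 0.2 N and contact force between plate and dish below 0.2 N and contact force between plate and brush below 0.2 N and contact force between plate and jar below 0.2 N and contact force between plate and filter_box below 0.2 N and distance of each of oil, objective, slide_box, dish, brush, jar, filter_box from where it was at the start of the episode below 0.02 m); the arm keeps its last pose, push and grip.
It fails at once if the plate tips by more than 7 degrees (angle between plate_grip's own z axis and vertical above 0.12 rad).
It fails at once if the plate is lifted off the deck by more than 8 mm (z of plate_grip in the frame of stand above 0.088 m).
It fails at once if the pointer is shifted by more than 5 mm (distance of mark from where it was at the start of the episode above 0.005 m).
It fails at once if another thing on the bench is moved by more than 20 mm (distance of any of oil, objective, slide_box, dish, brush, jar, filter_box from where it was at the start of the episode above 0.02 m).
It also fails if it takes over 51 s, if anything falls off the work surface, if the arm or the gripper's body presses on something with over 40 N, if the wrist force passes 120 N, or if a joint passes its speed limit or range.

## Robot

A 6-joint arm with a two-finger parallel gripper is mounted at the origin on the work surface. World frame = base frame: x ahead of the robot, y to its left, z up, the work surface at z = 0. Lengths are in mm, angles in rad, forces in N, time in s.
With the tool pointing down it reaches from about 275 to 1000 mm from the base axis. Payload 8.4 kg.
Tool frame: the origin (TCP) lies on the mounting face of the last link; the fingertips stand 173 mm ahead of it and the grasp point (between the pads) lies 155 mm ahead of it; z points along the fingers, y is the direction in which the jaws open and shut (so a half turn about z gives the same grasp; the last joint's range is limited). The gripper opens to 85 mm and grips with 20 to 120 N. Pads are 22 mm wide; open, the fingers measure 114 mm over their backs; the gripper's body (76 mm by 85 mm) begins 54 mm behind the grasp point. The pads swing forward as they close: fully open they stand 13 mm farther back than shut.
Start: joints at [-0.002, 0.353, 1.633, -0, 1.155, -0.002], TCP at [625.004, -0, 404.681] pointing down, gripper open.
Joint ranges: [-2.63, 2.63], [-0.92, 2.1], [0.06, 2.66], [-1.3, 4.44], [0, 2.69], [-3.02, 3.02]. Speed limits (rad/s): [2.22, 2.22, 2.79, 3.14, 3.14, 3.14].

## Interface

Orientations are given as [roll, pitch, yaw] about the fixed x, y, z axes, in that order (R = Rz(yaw) Ry(pitch) Rx(roll)).
In Python, from rig import r, grab_frame, spotter gives the robot as it stands.
- The arm moves only by the tool apply_moves, never from a script. Its argument "motion" is text: rows parted by semicolons, each of 5 numbers parted by spaces: the opening, from -1 (shut) to 1 (fully open), then the shift along the tool's x, y, z as a fraction of full scale, then the turn about the tool's z as a fraction of full scale. In form: hand x y z twist; .... A call has 1 to 20 rows; each row is the pose to reach, as a shift and turn from the pose commanded when the call began, along the tool's axes at that moment, turning the shorter way round; what a row does not reach only later rows make up. Full scale, the value 1, is 1 m for a shift and pi rad for a turn. A row lasts 1/12 s, in which the tool goes at most 41.7 mm and 7.16 degrees, less where a joint would pass 70% of its speed; a pose out of reach is approached as far as the arm can. A call with a number of a shift or a turn outside -1 to 1 is refused whole. A call with a gripper value outside its range is refused whole. The fingers move at their own pace and stop on an object; "squeeze" is the grip in N (left out, the last holds). Time passes only in rows, so rows that repeat a pose let the fingers close. It gives the time, the measured TCP pose, the force and the opening at its end, in the units of the state.
- r.sense(): the state, without advancing time (a new reading comes with each control period).
- grab_frame(name): name is "scene" or "side" or "wrist"; returns a dict with "img" (480x640x3 uint8, red, green, blue), "fx", "fy", "cx", "cy" (pixels), "R" (3x3) and "t" (3): a world point X has camera coordinates R X + t. Camera axes: x right, y down, z forward; pixel columns grow to the right and rows downward; lengths in mm; the calibration is good to about 2 mm. A picture is of the moment at which its call begins. There is no depth.
- r.sign_off(): hands the job in, once; it reports no verdict.
Trained networks look in the newest picture that a camera, given by its name, has taken for a name from the list of things; names that differ only in an ending like _2 or _b are one class to them, and where a whole thing is asked for, a point or a joint stands for the part that bears it (a point fixed in the world has none). Each returns a list of dicts, best first, with "conf" (0 to 1); they miss things now and then, are a little off and sometimes report something else, mostly with a low value. They report only what shows in the picture. A call takes as long as a camera call.
- spotter.boxes_of(query, camera): "point" ([x, y, z] in mm, in world coordinates, good to about 4 mm: the middle of the surface that is visible of it).
- spotter.place_of(query, camera): "point" ([x, y, z] in mm, in world coordinates, good to about 4 mm: a listed point, or the origin of a listed thing).
The state is a dict: "clock": time; "qpos": joint angles; "qvel": joint speeds; "joint_efforts": joint torques, N m; "eef_pos": TCP position; "tcp_rot": TCP orientation; "contact_force": force on the tool from outside, world axes, zero at the start; "wrist_torque": the same for the moment, N m; "opening": opening from 0.0 (shut) to 1.0 (fully open).
Only numpy, scipy, OpenCV 4.12 (cv2) and the standard library are available. Lean on these libraries where they do the work, as an engineer would, in place of code of your own. Each camera call takes 0.05 s, during which the arm holds its last target.

## Working session

There is one attempt and no reset: what is moved stays moved. The work goes in short steps, Python scripts to look and compute and a tool call to move; the robot and the scene stay as the last step left them, time stands still between calls to the robot, and variables do not carry over. Pictures are saved under pics/ and viewed, and the job is handed in when it is done.

Besides the shell and the picture viewer there is one more tool, called after "Emit:" as name(argument=value, ...) on one line, values as JSON. apply_moves: Moves the arm, as the interface text tells. Its arguments: {"type":"object","properties":{"motion":{"type":"string"},"squeeze":{"type":"number"}},"required":["motion"]}

```bash
mkdir -p pics; cat > h.py <<'E'
from rig import r, grab_frame, spotter
import numpy as np, cv2
def snap(cam,name):
    f=grab_frame(cam); cv2.imwrite(f'pics/{name}.png',cv2.cvtColor(f['img'],cv2.COLOR_RGB2BGR)); return f
def ray(f,u,v,z):
    d=np.array([(u-f['cx'])/f['fx'],(v-f['cy'])/f['fy'],1.]); R=np.array(f['R']);t=np.array(f['t'])
    o=-R.T@t; w=R.T@d; return o+w*(z-o[2])/w[2]
def proj(f,X):
    c=np.array(f['R'])@np.array(X)+np.array(f['t']); return c[0]/c[2]*f['fx']+f['cx'],c[1]/c[2]*f['fy']+f['cy']
E
python3 - <<'E'
from h import *
print(r.sense())
for c in ['scene','side']:
    f=snap(c,c+'0')
    for q in ['deck_edge','mark','lock_grip','plate_grip','plate_front','stand','plate']:
        print(c,q,[(np.round(d['point'],1).tolist(),round(d['conf'],2)) for d in spotter.place_of(q,c)][:2])
f=snap('wrist','wrist0')
E
```

```text
{'clock': 0.0, 'qpos': array([-2.43844783e-03,  3.53597347e-01,  1.63418330e+00,  3.46956988e-05,
        1.15522450e+00, -2.40193571e-03]), 'qvel': array([-7.99106339e-04, -4.48798847e-05, -1.18788244e-03, -1.17042379e-03,
       -1.88836177e-03, -1.10632596e-03]), 'joint_efforts': array([-2.03471049e-03, -6.05236173e+01, -3.42063046e+01, -2.62302356e-04,
        9.48130677e-03,  3.61521288e-06]), 'eef_pos': array([ 6.24734255e+02, -1.80064117e-02,  4.03972215e+02]), 'tcp_rot': array([-3.14018024e+00, -3.51153965e-05,  1.57074576e+00]), 'contact_force': array([ 0.38103342, -0.6007693 , -0.47105888]), 'wrist_torque': array([0.01806565, 0.00461986, 0.05789008]), 'opening': 1.0004296026599042}
scene deck_edge [([531.6, 72.4, 49.3], 0.98)]
scene mark [([588.8, 223.7, 64.1], 0.63), ([459.7, -20.0, 0.3], 0.43)]
scene lock_grip [([573.9, -29.1, 86.2], 0.5), ([694.9, 56.0, 0.4], 0.21)]
scene plate_grip [([418.9, -77.7, 74.9], 0.67)]
scene plate_front [([473.8, -1.1, 53.1], 0.68), ([546.2, 93.4, 56.5], 0.66)]
scene stand [([459.1, -20.2, -2.6], 0.81)]
scene plate [([475.9, -2.3, 51.4], 0.98)]
side deck_edge [([527.3, 71.3, 43.5], 0.66)]
side mark [([589.4, 226.7, 59.7], 0.66)]
side lock_grip [([574.9, -27.8, 87.5], 0.86)]
side plate_grip [([411.6, -76.0, 80.2], 0.91)]
side plate_front [([549.8, 101.1, 53.5], 0.87)]
side stand [([459.2, -20.2, 0.2], 0.61)]
side plate [([471.3, -1.9, 52.6], 0.77)]
```

View pics/scene0.png

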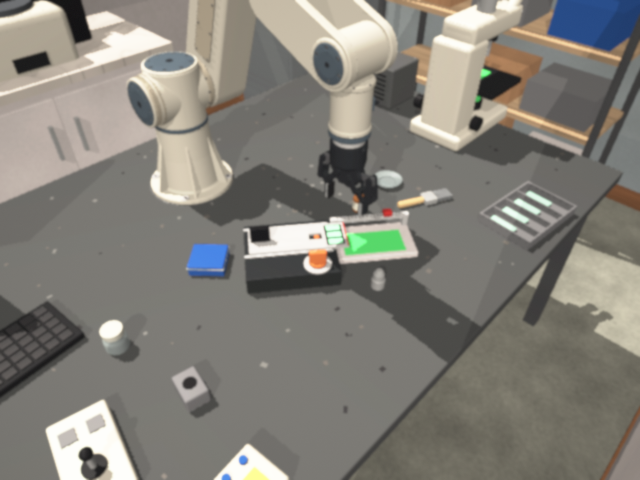

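View pics/side0.png

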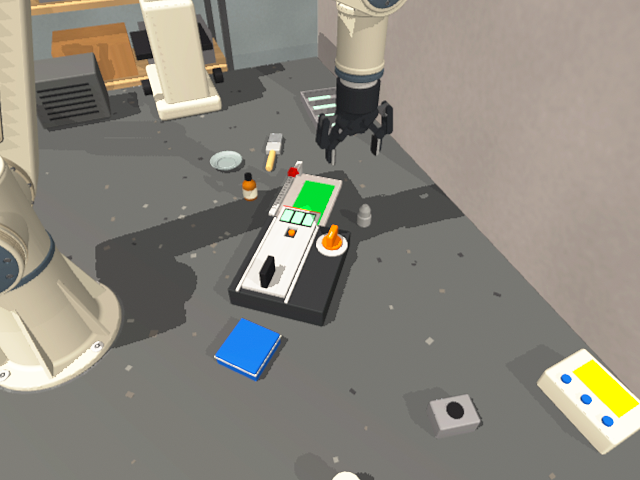

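View pics/wrist0.png

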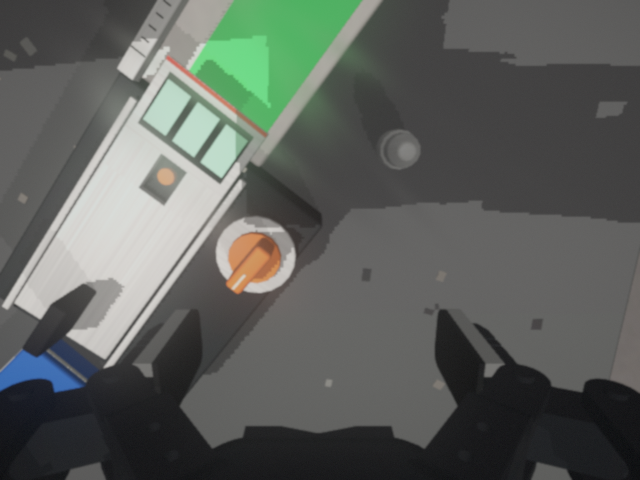

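The wrist view shows the plate's red front line running from (167,58) to (266,134), the bolt at (166,176), the knob bar from about (237,285) to (265,243), and the fin at about (60,320). I'll turn these pixels into world positions.

```bash
cat > m.py <<'E'
from h import *
f=grab_frame('wrist')
im=cv2.cvtColor(f['img'],cv2.COLOR_RGB2BGR)
cv2.imwrite('pics/crop1.png',cv2.resize(im[180:380,0:330],None,fx=2.4,fy=2.4,interpolation=cv2.INTER_CUBIC))
a=ray(f,167,58,58);b=ray(f,266,134,58)
print('front',a,b,np.linalg.norm(a-b),(a+b)/2, 'dir', np.degrees(np.arctan2((a-b)[1],(a-b)[0]))-90)
print('bolt',ray(f,166,176,56)); print('disc',ray(f,256,255,60))
for q in ['deck_edge','mark','lock_grip','plate_grip','plate_front','stand']:
    print(q,[(np.round(d['point'],1).tolist(),round(d['conf'],2)) for d in spotter.place_of(q,'wrist')][:2])
for c in ['scene','side','wrist']:
  grab_frame(c)
  for q in ['oil','objective','slide_box','dish']:
    print(c,q,[(np.round(d['point'],1).tolist(),round(d['conf'],2)) for d in spotter.place_of(q,c)][:1])
E
python3 m.py
```

```text
front [514.83917114 122.88908169  58.        ] [585.41517763  69.27918841  58.        ] 88.62840035549534 [550.12717439  96.08413505  58.        ] dir 52.779511465082095
bolt [504.21448001  37.02517169  56.        ]
disc [573.78334026 -27.79046297  60.        ]
deck_edge []
mark []
lock_grip [([570.6, -27.6, 86.9], 0.86)]
plate_grip [([418.5, -80.1, 81.7], 0.91)]
plate_front []
stand []
scene oil [([464.9, 255.9, 2.6], 0.45)]
scene objective [([696.5, 56.0, -2.3], 0.57)]
scene slide_box [([340.0, -185.7, 2.0], 0.7)]
scene dish [([439.8, 414.8, 2.2], 0.68)]
side oil [([465.7, 252.2, 0.8], 0.81)]
side objective [([612.5, -438.5, -0.3], 0.69)]
side slide_box [([335.5, -191.0, 1.1], 0.66)]
side dish [([443.4, 416.1, -2.2], 0.96)]
wrist oil []
wrist objective [([692.6, 55.7, 0.2], 0.66)]
wrist slide_box [([336.8, -187.8, -3.3], 0.76)]
wrist dish []
```

```bash
ls pics
```

```text
crop1.png
scene0.png
side0.png
wrist0.png
```

View pics/crop1.png

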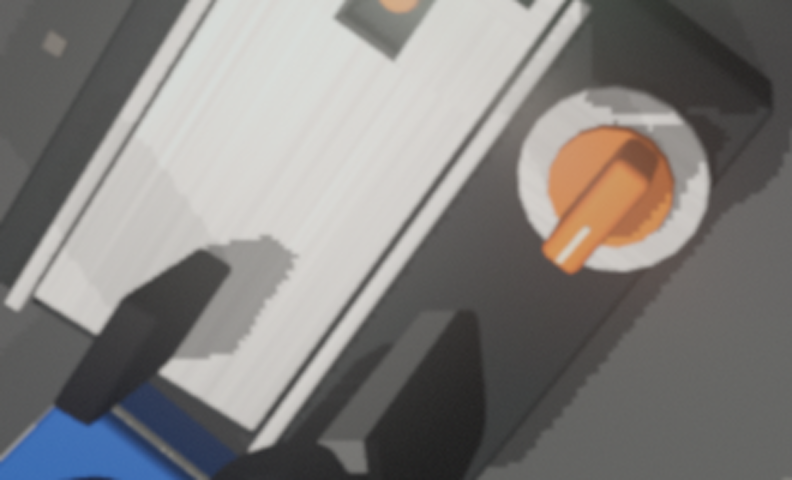

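```bash
cat > m2.py <<'E'
from h import *
f=grab_frame('wrist')
def ang(p,q,z):
    a=ray(f,p[0]/2.4,p[1]/2.4+180,z);b=ray(f,q[0]/2.4,q[1]/2.4+180,z);d=b-a
    return np.degrees(np.arctan2(d[1],d[0])),np.round((a+b)/2,1),np.linalg.norm(d)
print('fenceR',ang((265,445),(590,8),56)); print('fenceL',ang((20,305),(210,0),56)); print('plateR',ang((257,430),(572,0),58))
print('bar top',ang((562,262),(640,165),94)); print('bar side',ang((543,245),(620,160),94),ang((577,272),(650,190),94))
print('fin top',ang((75,405),(215,255),102), 'cam',-np.array(f['R']).T@np.array(f['t']))
print('white',ray(f,255.8,254.2,52),'orange',ray(f,254.2,257,75))
f=grab_frame('side'); im=cv2.cvtColor(f['img'],cv2.COLOR_RGB2BGR)
cv2.imwrite('pics/crop2.png',cv2.resize(im[150:300,220:370],None,fx=4,fy=4,interpolation=cv2.INTER_CUBIC))
E
python3 m2.py
```

```text
fenceR (np.float64(51.42221682135752), array([501.2, -52. ,  56. ]), np.float64(212.9388903233893))
fenceL (np.float64(51.742442607952825), array([397.4, -21.5,  56. ]), np.float64(141.01931131419965))
plateR (np.float64(51.571192716553924), array([498. , -46.7,  58. ]), np.float64(206.26781206664572))
bar top (np.float64(51.09708504040223), array([574.5, -28.3,  94. ]), np.float64(41.297156536684774))
bar side (np.float64(47.64430844585841), array([568.6, -24.6,  94. ]), np.float64(37.84810442372835)) (np.float64(48.646922342941835), array([578.2, -34.1,  94. ]), np.float64(36.584197912416016))
fin top (np.float64(44.147058748211094), array([429.9, -64.7, 102. ]), np.float64(74.57687551622307)) cam [625.2895847   71.05655057 374.00616456]
white [572.32632907 -29.58785738  52.        ] orange [574.73581574 -24.72991916  75.        ]
```

View pics/crop2.png

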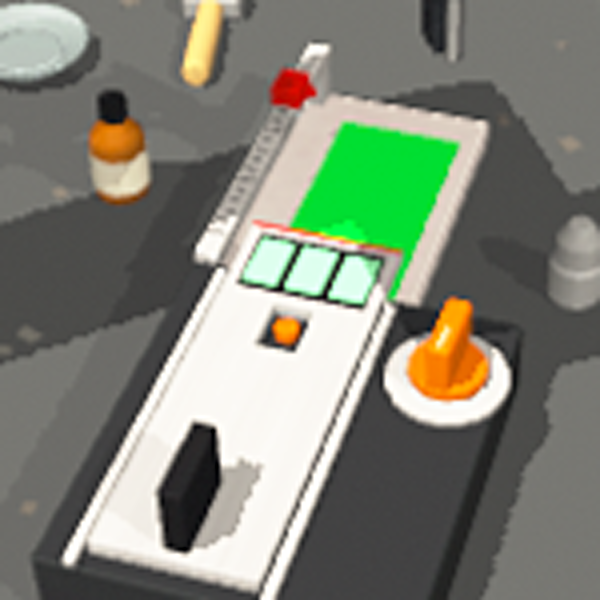

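The side view shows a tall orange bar (crop 450,340) on a low orange disc, so the fingers have room. First I'll move over the knob with the jaws across the bar.

Emit:
apply_moves(motion="0 -0.01 -0.02 0.03 0.04; 0 -0.02 -0.04 0.06 0.08; 0 -0.028 -0.052 0.09 0.12; 0 -0.028 -0.052 0.12 0.16; 0 -0.028 -0.052 0.12 0.2; 0 -0.028 -0.052 0.12 0.23; 0 -0.028 -0.052 0.12 0.23; 0 -0.028 -0.052 0.12 0.23", squeeze=40)

```text
clock: 2.72
eef_pos: [573.2, -28.0, 284.8]
tcp_rot: [3.141, -0.0, 0.851]
contact_force: [0.3, 0.3, 0.2]
opening: 0.496
```

```bash
python3 - <<'E'
from h import *
f=snap('wrist','w1'); s=r.sense(); print(s['eef_pos'],s['tcp_rot'],s['opening'])
for c in ['wrist','side','scene']:
    grab_frame(c)
    for q in ['lock_grip','mark','plate_grip']: print(c,q,[(np.round(d['point'],1).tolist(),round(d['conf'],2)) for d in spotter.place_of(q,c)][:1])
E
```

```text
[573.23778436 -27.97495193 284.99093237] [ 3.14110338e+00 -4.00759640e-04  8.51861462e-01] 0.49864483025767936
wrist lock_grip [([568.6, -28.0, 86.7], 0.67)]
wrist mark []
wrist plate_grip []
side lock_grip [([577.9, -27.6, 88.9], 0.77)]
side mark [([591.0, 223.2, 62.7], 0.64)]
side plate_grip [([409.9, -77.2, 79.8], 0.83)]
scene lock_grip [([568.8, -31.6, 89.0], 0.67)]
scene mark [([588.8, 224.3, 61.7], 0.53)]
scene plate_grip [([416.0, -79.2, 75.4], 0.63)]
```

View pics/w1.png

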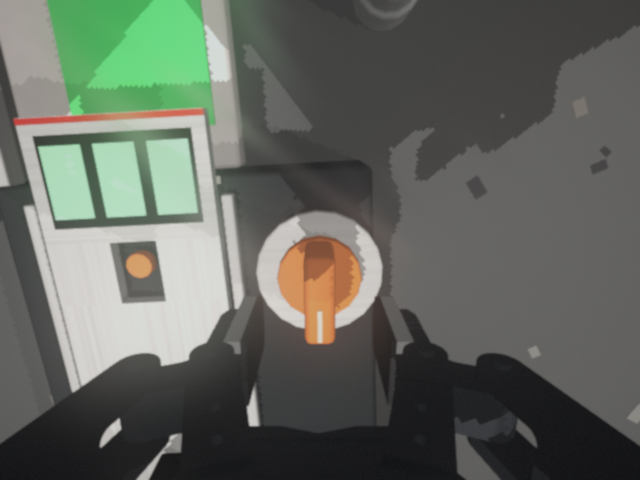

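The bar is upright in the image at column 320, midway between the pads. I'll descend, close and then turn.

Emit:
apply_moves(motion="0 0 0 0.02 0; 0 0 0 0.039 0; 0 0 0 0.039 0; -1 0 0 0.039 0; -1 0 0 0.039 0; -1 0 0 0.039 0; -1 0 0 0.039 0; -1 0 0 0.039 0; -1 0 0 0.039 0", squeeze=40)

```text
clock: 4.12
eef_pos: [573.5, -28.1, 246.7]
tcp_rot: [3.14, -0.001, 0.848]
contact_force: [-0.6, -1.6, 5.6]
opening: 0.153
```

Emit:
apply_moves(motion="-1 0 0 0 0.03; -1 0 0 0 0.06; -1 0 0 0 0.09; -1 0 0 0 0.12; -1 0 0 0 0.15; -1 0 0 0 0.18; -1 0 0 0 0.21; -1 0 0 0 0.24; -1 0 0 0 0.27; -1 0 0 0 0.3; -1 0 0 0 0.33; -1 0 0 0 0.36; -1 0 0 0 0.39; -1 0 0 0 0.42; -1 0 0 0 0.44; -1 0 0 0 0.45; -1 0 0 0 0.46; -1 0 0 0 0.46; -1 0 0 0 0.46; -1 0 0 0 0.46")

```text
clock: 5.78
eef_pos: [573.8, -30.7, 246.7]
tcp_rot: [3.139, -0.005, -0.595]
contact_force: [1.4, -21.9, 4.3]
opening: 0.154
```

```bash
python3 - <<'E'
from h import *
f=snap('wrist','w2'); s=r.sense(); print(s['eef_pos'],s['tcp_rot'],s['opening'],s['wrist_torque'],s['contact_force'])
E
```

```text
[573.83235712 -30.67991891 246.71790629] [ 3.13902129 -0.00518144 -0.59532051] 0.14780481405071919 [-3.72428901 -0.13871274  0.00987495] [  1.40776686 -21.11986366   3.68284875]
```

View pics/w2.png

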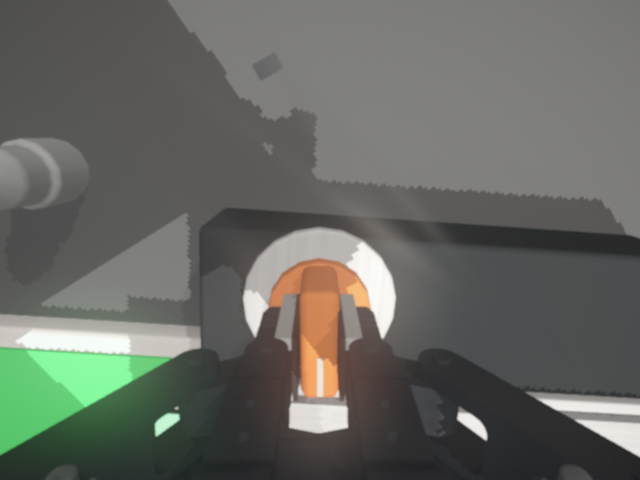

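Emit:
apply_moves(motion="-1 0 0 0 0.01; -1 0 0 0 0.02; -1 0 0 0 0.02; -1 0 0 0 0.02")

```text
clock: 6.17
eef_pos: [573.8, -30.6, 246.8]
tcp_rot: [3.139, -0.006, -0.655]
contact_force: [1.5, -20.9, 4.7]
opening: 0.153
```

Emit:
apply_moves(motion="0 0 0 0 0.02; 0 0 0 0 0.02; 0 0 0 0 0.02; 0 0 0 0 0.02; 0 0 0 0 0.02; 0 0 0 -0.04 0.02; 0 0 0 -0.08 0; 0 -0.02 0.03 -0.11 -0.04; 0 -0.04 0.06 -0.11 -0.08; 0 -0.06 0.09 -0.11 -0.12; 0 -0.08 0.12 -0.11 -0.16; 0 -0.093 0.135 -0.11 -0.2; 0.3 -0.093 0.135 -0.11 -0.24; 0.3 -0.093 0.135 -0.11 -0.28; 0.3 -0.093 0.135 -0.11 -0.32; 0.3 -0.093 0.135 -0.11 -0.36; 0.3 -0.093 0.135 -0.11 -0.4; 0.3 -0.093 0.135 -0.11 -0.44; 0.3 -0.093 0.135 -0.11 -0.48; 0.3 -0.093 0.135 -0.11 -0.495")

```text
clock: 7.83
eef_pos: [416.7, -77.4, 355.7]
tcp_rot: [-3.141, -0.0, 0.904]
contact_force: [0.4, 0.2, 0.6]
opening: 0.651
```

```bash
python3 - <<'E'
from h import *
f=snap('wrist','w3'); s=r.sense(); print(s['eef_pos'],s['tcp_rot'],s['opening'],s['contact_force'])
for c in ['wrist','side','scene']:
    g=grab_frame(c)
    if c=='side':
        im=cv2.cvtColor(g['img'],cv2.COLOR_RGB2BGR); cv2.imwrite('pics/s3.png',cv2.resize(im[150:300,220:370],None,fx=4,fy=4,interpolation=cv2.INTER_CUBIC))
    for q in ['lock_grip','mark','plate_grip','plate_front']: print(c,q,[(np.round(d['point'],1).tolist(),round(d['conf'],2)) for d in spotter.place_of(q,c)][:1])
E
```

```text
[416.69493918 -77.42919105 355.69132153] [-3.14144338e+00 -9.43919297e-05  9.04083700e-01] 0.6478504547889931 [-1.43063301  0.41508891  0.1625172 ]
wrist lock_grip [([568.2, -27.4, 88.3], 0.96)]
wrist mark []
wrist plate_grip [([416.4, -77.0, 83.7], 0.65)]
wrist plate_front []
side lock_grip [([573.6, -27.6, 87.8], 0.58)]
side mark [([592.9, 225.7, 62.7], 0.63)]
side plate_grip [([411.7, -77.3, 77.7], 0.73)]
side plate_front [([551.8, 101.7, 56.0], 0.63)]
scene lock_grip [([571.7, -29.8, 86.5], 0.82)]
scene mark [([587.5, 222.8, 60.2], 0.66)]
scene plate_grip [([417.1, -79.6, 72.4], 0.57)]
scene plate_front [([547.0, 91.2, 58.9], 0.68)]
```

View pics/w3.png

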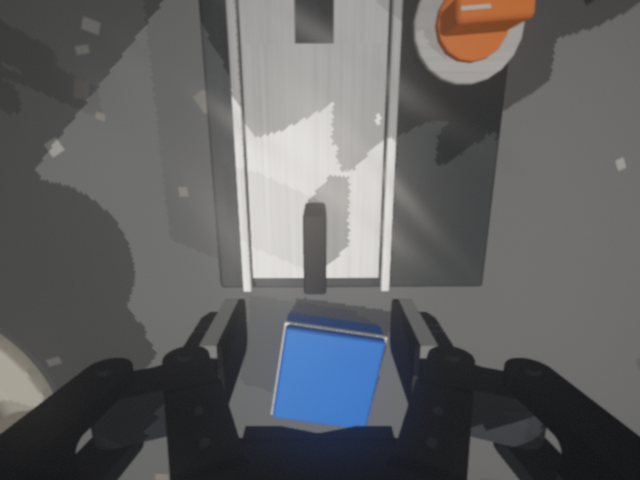

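View pics/s3.png

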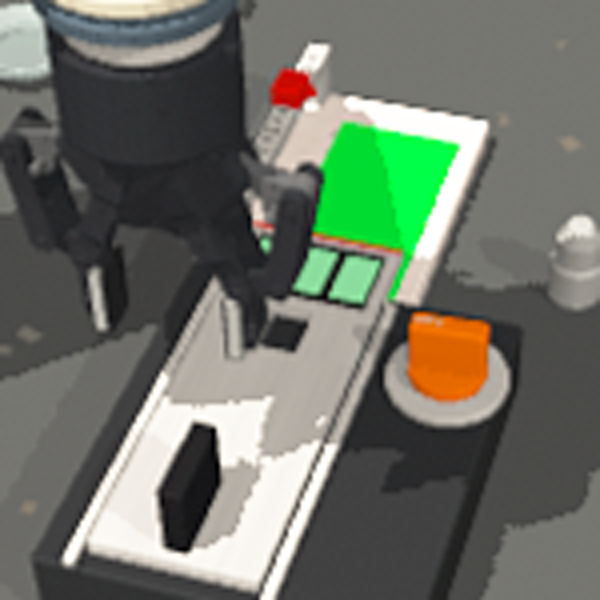

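The knob bar now lies across the deck, and no orange shows in the slot at w3 (315,20). The fin is at column 315, slightly left of the jaw centre.

```bash
python3 - <<'E'
from h import *
f=grab_frame('wrist')
im=cv2.cvtColor(f['img'],cv2.COLOR_RGB2BGR); cv2.imwrite('pics/w4.png',cv2.resize(im[190:310,230:410],None,fx=4,fy=4,interpolation=cv2.INTER_CUBIC))
s=r.sense();p=s['eef_pos'];x=np.array([np.cos(.904),np.sin(.904)]);y=np.array([x[1],-x[0]])
for n,u,v,z in [('finfar',315,216,102),('finnear',315,292,102),('rearL',253,278,58),('rearR',379,278,58),('slotfarL',295,42,58),('slotR',334,42,58),('fl0',228,0,56),('fl1',245,290,56),('fr0',400,0,56),('fr1',386,290,56)]:
    w=ray(f,u,v,z); d=(w-p)[:2]; print(n,np.round(w,1),'tool',np.round([d@x,d@y],1))
E
```

```text
finfar [430.5 -57.4 102. ] tool [24.5 -1.8]
finnear [401. -94. 102.] tool [-22.6  -2.3]
rearL [361.2 -71.8  58. ] tool [-29.8 -47.3]
rearR [ 432.  -128.7   58. ] tool [-30.7  43.5]
slotfarL [483.1  28.   58. ] tool [124.1 -13.2]
slotR [501.8  13.   58. ] tool [123.9  10.7]
fl0 [466.5  71.2  56. ] tool [147.7 -53. ]
fl1 [349.7 -75.6  56. ] tool [-39.9 -54. ]
fr0 [547.2   6.5  56. ] tool [146.8  50.5]
fr1 [ 430.2 -140.3   56. ] tool [-40.8  49.3]
```

View pics/w4.png

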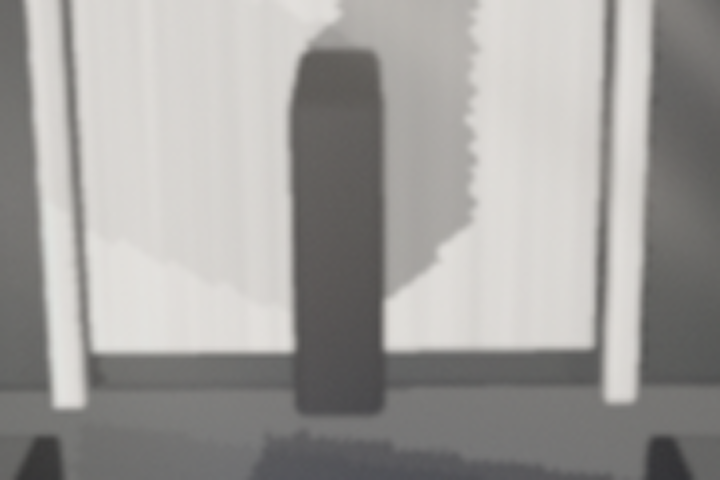

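Emit:
apply_moves(motion="0.3 0 -0.002 0.035 0.002; 0.3 0 -0.002 0.07 0.002; 0.3 0 -0.002 0.1 0.002; 0.3 0 -0.002 0.116 0.002; 0.3 0 -0.002 0.116 0.002; 0.3 0 -0.002 0.116 0.002; -1 0 -0.002 0.116 0.002; -1 0 -0.002 0.116 0.002; -1 0 -0.002 0.116 0.002; -1 0 -0.002 0.116 0.002; -1 0 -0.002 0.116 0.002; -1 0 -0.002 0.116 0.002; -1 0 -0.002 0.116 0.002; -1 0 -0.002 0.116 0.002", squeeze=50)

```text
clock: 9.85
eef_pos: [415.6, -76.5, 240.9]
tcp_rot: [3.14, -0.001, 0.89]
contact_force: [-1.7, 0.2, 8.5]
opening: 0.154
```

```bash
python3 - <<'E'
from h import *
s=r.sense(); print(s['eef_pos'],s['tcp_rot'],s['opening'],s['contact_force'],s['wrist_torque'])
f=snap('wrist','w5')
g=grab_frame('side');im=cv2.cvtColor(g['img'],cv2.COLOR_RGB2BGR); cv2.imwrite('pics/s5.png',cv2.resize(im[140:300,220:380],None,fx=4.5,fy=3.7,interpolation=cv2.INTER_CUBIC))
E
```

```text
[415.64954656 -76.45985317 240.91586059] [ 3.13986981e+00 -8.74397424e-04  8.89529549e-01] 0.15366770395317783 [-1.66229388  0.19908266  8.49962933] [0.25309979 0.38208983 0.23619475]
```

View pics/w5.png

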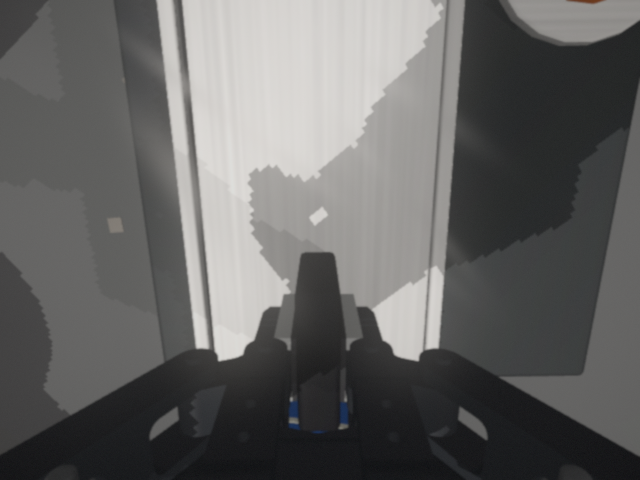

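View pics/s5.png

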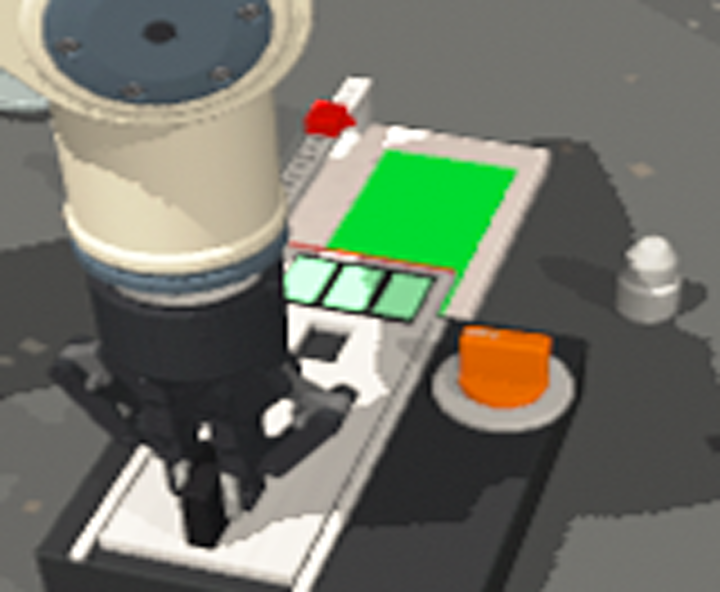

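Gripped: the opening is 0.154, about 13 mm, which fits the fin. On the way out the arm will probably block the side view of the pointer. So I'll release now and measure the front edge and pointer tip together with the wrist camera.

Emit:
apply_moves(motion="0.3 0 0 0 0; 0.3 0 0 0 0; 0.3 0 0 0 0; 0.3 0 0 0 0; 0.3 0 0 -0.035 0; 0.3 0 0 -0.07 0; 0.3 0.03 0 -0.1 0; 0.3 0.06 0 -0.116 0; 0.3 0.1 0 -0.116 0; 0.3 0.14 0 -0.116 0; 0.3 0.17 0 -0.116 0; 0.3 0.17 0 -0.116 0; 0.3 0.17 0 -0.116 0; 0.3 0.17 0 -0.116 0")

```text
clock: 11.12
eef_pos: [521.7, 55.4, 355.2]
tcp_rot: [-3.141, 0.001, 0.89]
contact_force: [-0.2, 0.7, -0.6]
opening: 0.648
```

```bash
python3 - <<'E'
from h import *
f=snap('wrist','w6'); s=r.sense(); print(s['eef_pos'],s['tcp_rot'],s['opening'])
import pickle; pickle.dump(f,open('w6.pkl','wb'))
for q in ['mark','plate_front']: print(q,[(np.round(d['point'],1).tolist(),round(d['conf'],2)) for d in spotter.place_of(q,'wrist')][:1])
E
```

```text
[521.53863464  55.01704024 355.28491833] [-3.14070677e+00  1.21308756e-03  8.88857099e-01] 0.6500443891526702
mark []
plate_front [([550.7, 98.6, 61.9], 0.57)]
```

View pics/w6.png

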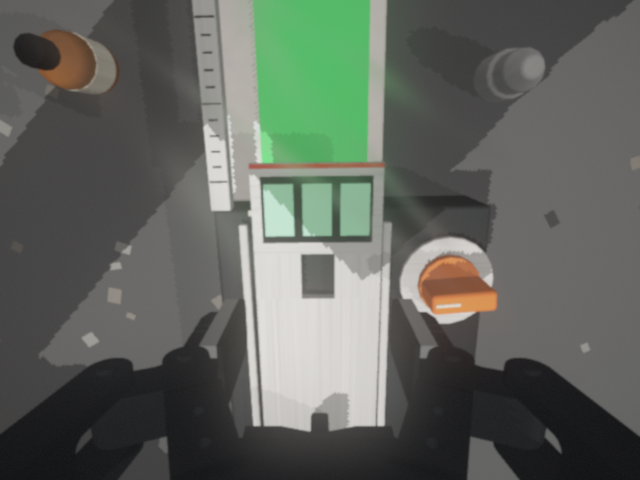

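The front edge is at row 165, columns 249–384, and the pointer is just above the frame. I'll go 70 mm further out.

Emit:
apply_moves(motion="0.3 0.035 0 0 0; 0.3 0.07 0 0 0; 0.3 0.07 0 0 0; 0.3 0.07 0 0 0")

```text
clock: 11.6
eef_pos: [566.8, 110.1, 355.6]
tcp_rot: [3.141, -0.0, 0.89]
contact_force: [0.2, 0.4, -0.1]
opening: 0.651
```

```bash
python3 - <<'E'
from h import *
f=snap('wrist','w7'); s=r.sense(); print(s['eef_pos'],s['tcp_rot'],s['opening'])
import pickle; pickle.dump(f,open('w7.pkl','wb'))
im=cv2.cvtColor(f['img'],cv2.COLOR_RGB2BGR); cv2.imwrite('pics/w7c.png',cv2.resize(im[0:150,170:370],None,fx=4,fy=4,interpolation=cv2.INTER_CUBIC))
for q in ['mark','plate_front']: print(q,[(np.round(d['point'],1).tolist(),round(d['conf'],2)) for d in spotter.place_of(q,'wrist')][:1])
E
```

```text
[566.05603772 109.44084592 355.39657598] [-3.14110188e+00  9.64195222e-04  8.89139849e-01] 0.6472572136305098
mark [([588.7, 221.3, 60.9], 0.7)]
plate_front [([552.3, 99.9, 58.5], 0.65)]
```

View pics/w7.png

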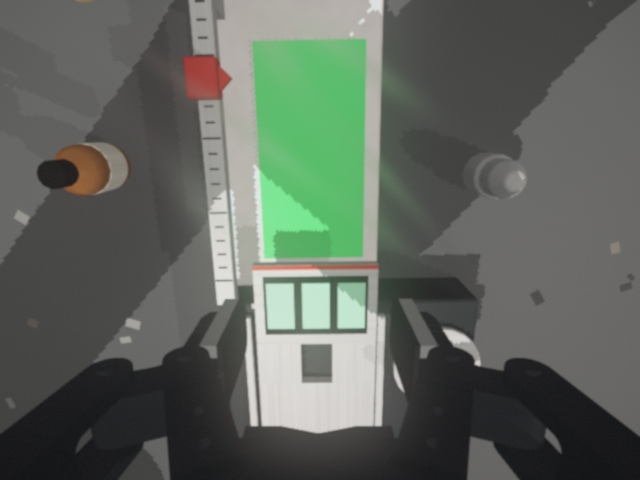

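View pics/w7c.png

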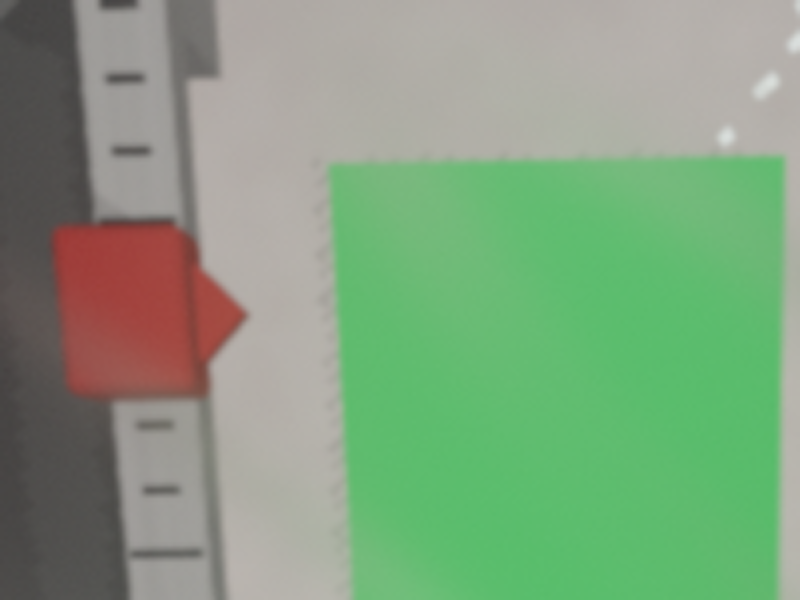

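The pointer tip is at (231.7,78.7), and the red front line runs from (254,267) to (378,266).

```bash
python3 - <<'E'
import pickle
from h import *
f=pickle.load(open('w7.pkl','rb'))
im=f['img'].astype(int)
red=(im[255:280,300,0]-im[255:280,300,1]); print(red)
m=ray(f,231.7,78.7,62); a=ray(f,253.5,266,58); b=ray(f,378.5,265,58); c=(a+b)/2
print(m,c,np.linalg.norm(a-b))
for th in (.886,.892,.898):
    u=np.array([np.cos(th),np.sin(th)]);n=np.array([-u[1],u[0]]); d=(m-c)[:2]; print(th,d@u,d@n)
d=(a-b);print(np.arctan2(d[1],d[0])-np.pi/2)
E
```

```text
[-85 -80 -59 -27  -7  -3  -5 -11 -13   1  37  82 100  91  50  13   2   0
  -1   0  -1  -3 -12 -19 -19]
[589.85035989 223.47337822  62.        ] [552.51273805  95.03356244  58.        ] 89.25034843461212
0.886 123.09940420739912 52.32036855964998
0.892 123.41110875259876 51.580834802167374
0.898 123.7183705112117 50.83944414020262
0.8973748973873943
```

Both points come from one picture, so the slide distance is about 123.5 mm. Back to the fin and grip again.

Emit:
apply_moves(motion="0.3 -0.04 0 0 0; 0.3 -0.08 0 0 0; 0.3 -0.12 0 0 0; 0.3 -0.16 0 0 0; 0.3 -0.2 0 0 0; 0.3 -0.24 0 0.01 0; 0.3 -0.24 0 0.05 0; 0.3 -0.24 0 0.09 0; 0.3 -0.24 0 0.115 0; 0.3 -0.24 0 0.115 0; 0.3 -0.24 0 0.115 0; -1 -0.24 0 0.115 0; -1 -0.24 0 0.115 0; -1 -0.24 0 0.115 0; -1 -0.24 0 0.115 0; -1 -0.24 0 0.115 0; -1 -0.24 0 0.115 0; -1 -0.24 0 0.115 0", squeeze=50)

```text
clock: 13.25
eef_pos: [415.8, -76.4, 242.2]
tcp_rot: [3.139, -0.001, 0.89]
contact_force: [-1.8, 0.6, 11.4]
opening: 0.158
```

Emit:
apply_moves(motion="-1 0.004 0 -0.001 0; -1 0.011 0 -0.001 0; -1 0.018 0 -0.001 0; -1 0.026 0 -0.001 0; -1 0.034 0 -0.001 0; -1 0.042 0 -0.001 0; -1 0.05 0 -0.001 0; -1 0.058 0 -0.001 0; -1 0.066 0 -0.001 0; -1 0.074 0 -0.001 0; -1 0.082 0 -0.001 0; -1 0.09 0 -0.001 0; -1 0.096 0 -0.001 0; -1 0.1 0 -0.001 0; -1 0.1 0 -0.001 0; -1 0.1 0 -0.001 0")

```text
clock: 14.58
eef_pos: [478.7, 2.0, 242.2]
tcp_rot: [3.141, -0.0, 0.89]
contact_force: [-2.3, 0.8, 6.4]
opening: 0.158
```

```bash
python3 - <<'E'
from h import *
s=r.sense(); print(s['eef_pos'],s['tcp_rot'],s['opening'],s['contact_force'])
snap('wrist','w8')
for c,b in [('side',(140,300,220,380)),('scene',(170,300,230,440))]:
    g=grab_frame(c);im=cv2.cvtColor(g['img'],cv2.COLOR_RGB2BGR); cv2.imwrite(f'pics/{c}8.png',cv2.resize(im[b[0]:b[1],b[2]:b[3]],None,fx=3.7,fy=3.7,interpolation=cv2.INTER_CUBIC))
    for q in ['mark','plate_grip','plate_front']: print(c,q,[(np.round(d['point'],1).tolist(),round(d['conf'],2)) for d in spotter.place_of(q,c)][:1])
E
```

```text
[478.74961435   2.03640377 242.24123327] [ 3.14121870e+00 -4.56158964e-04  8.89827415e-01] 0.15818218013795154 [-2.25676707  0.84828889  6.4141177 ]
side mark []
side plate_grip [([476.5, 2.3, 79.1], 0.84)]
side plate_front [([619.1, 178.6, 53.7], 0.9)]
scene mark [([594.5, 223.4, 62.4], 0.57)]
scene plate_grip [([480.1, -1.7, 75.2], 0.82)]
scene plate_front [([614.2, 165.3, 55.3], 0.58)]
```

View pics/side8.png

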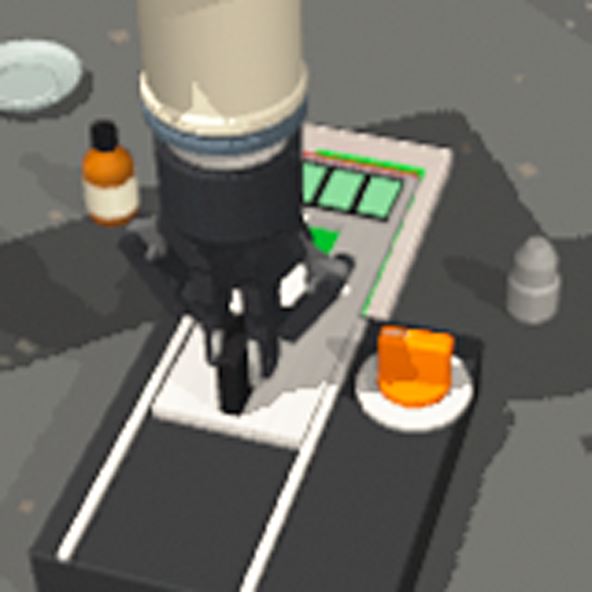

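View pics/scene8.png

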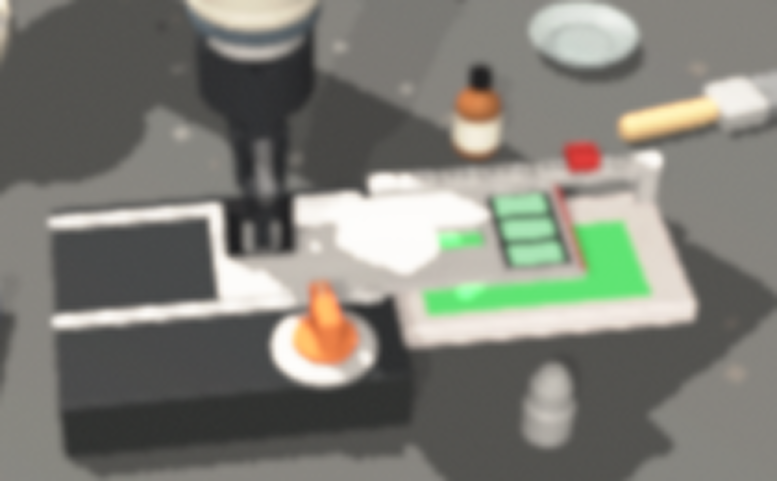

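View pics/w8.png

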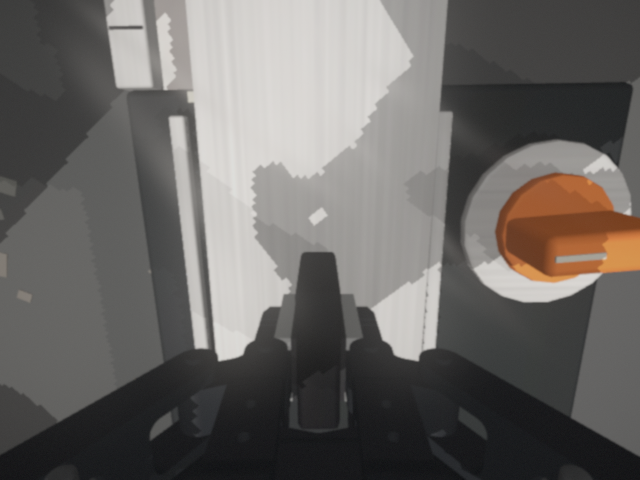

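The plate has slid 100.5 mm without slipping: the fin's front is still at row 254 in the wrist view. About 23 mm remain.

Emit:
apply_moves(motion="-1 0.004 0 0 0; -1 0.009 0 0 0; -1 0.014 0 0 0; -1 0.019 0 0 0; -1 0.022 0 0 0; -1 0.023 0 0 0; -1 0.023 0 0 0; -1 0.023 0 0 0; -1 0.023 0 0 0; -1 0.023 0 0 0")

```text
clock: 15.87
eef_pos: [492.7, 19.5, 242.2]
tcp_rot: [-3.141, 0.001, 0.89]
contact_force: [-4.8, -3.3, 9.3]
opening: 0.158
```

```bash
cat > c9.py <<'E'
from h import *
s=r.sense(); print(s['eef_pos'],s['tcp_rot'],s['opening'],s['contact_force'])
print('travel',np.linalg.norm(s['eef_pos'][:2]-[415.8,-76.4]))
snap('wrist','w9')
import pickle
for c,b in [('side',(140,300,220,380)),('scene',(170,300,330,450))]:
    g=grab_frame(c);pickle.dump(g,open(c+'9.pkl','wb'));im=cv2.cvtColor(g['img'],cv2.COLOR_RGB2BGR); cv2.imwrite(f'pics/{c}9.png',cv2.resize(im[b[0]:b[1],b[2]:b[3]],None,fx=4.5,fy=4.5,interpolation=cv2.INTER_CUBIC)[:600])
    for q in ['mark','plate_grip','plate_front','oil','objective','slide_box']: print(c,q,[(np.round(d['point'],1).tolist(),round(d['conf'],2)) for d in spotter.place_of(q,c)][:1])
E
python3 c9.py
```

```text
[492.71782418  19.4795882  242.24058349] [-3.14142480e+00  7.15021410e-04  8.89690234e-01] 0.15763351759479208 [-4.82443892 -3.33089937  9.34375467]
travel 122.91967747269979
side mark []
side plate_grip [([490.2, 18.2, 79.5], 0.88)]
side plate_front [([629.7, 193.0, 56.6], 0.77)]
side oil [([466.6, 253.5, -0.8], 0.86)]
side objective [([696.1, 55.6, -2.3], 0.63)]
side slide_box [([337.0, -189.2, 2.0], 0.96)]
scene mark [([590.7, 223.4, 62.5], 0.47)]
scene plate_grip [([491.8, 16.4, 72.4], 0.65)]
scene plate_front [([624.4, 185.7, 60.5], 0.6)]
scene oil [([464.1, 248.9, 2.6], 0.59)]
scene objective [([694.9, 56.6, -0.8], 0.75)]
scene slide_box [([340.9, -186.1, -0.0], 0.97)]
```

View pics/side9.png

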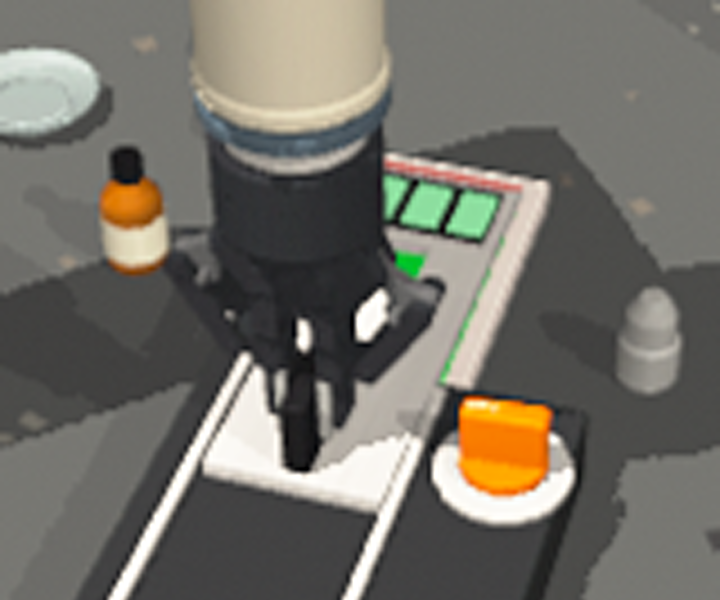

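View pics/scene9.png

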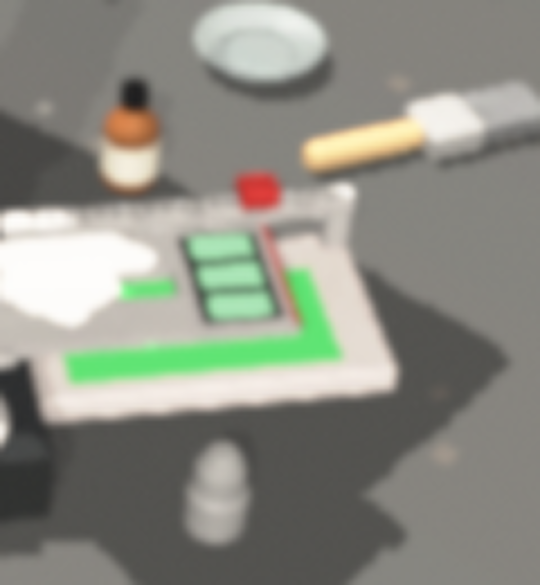

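View pics/w9.png

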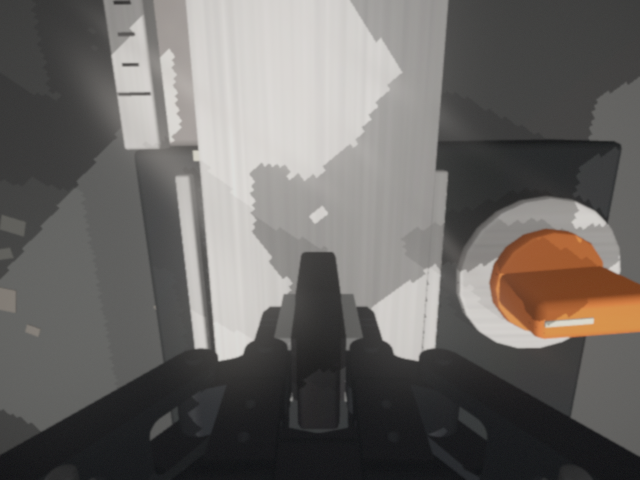

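The scene view shows the front line from crop (265,228) to (298,328) and the pointer's bottom tip at about (259,207). I'll check that numerically.

```bash
python3 - <<'E'
import pickle
from h import *
f=pickle.load(open('scene9.pkl','rb')); u=np.array([np.cos(.892),np.sin(.892)]);n=np.array([-u[1],u[0]])
P=lambda x,y:(x/4.5+330-.4,y/4.5+170-.4)
m=ray(f,*P(259,207),62);a=ray(f,*P(265,227),58);b=ray(f,*P(299,329),58)
print(m,a,b,np.linalg.norm(a-b),'gap a',(m-a)[:2]@u,'b',(m-b)[:2]@u,'mid lat',(m-(a+b)/2)[:2]@n)
pm=np.array([589.85,223.47,62]);c=np.array([552.5,95.0,58]);c[:2]+=122.9*u
print('pred mark',(np.array(proj(f,pm))-[329.6,169.6])*4.5)
for s in(45,-45):
    q=c.copy();q[:2]+=s*n; print((np.array(proj(f,q))-[329.6,169.6])*4.5)
im=cv2.cvtColor(f['img'],cv2.COLOR_RGB2BGR); cv2.imwrite('pics/sc9z.png',cv2.resize(im[200:250,360:420],None,fx=12,fy=12,interpolation=cv2.INTER_CUBIC))
E
```

```text
[585.32284269 224.18473102  62.        ] [596.70404126 216.08585616  58.        ] [665.95571254 158.70394224  58.        ] 89.93596622181907 gap a -0.842171624560067 b 0.3397163864360047 mid lat 58.90734934816426
pred mark [264.27046416 210.93702555]
[265.20496759 223.25647497]
[301.229981   324.77698047]
```

View pics/sc9z.png

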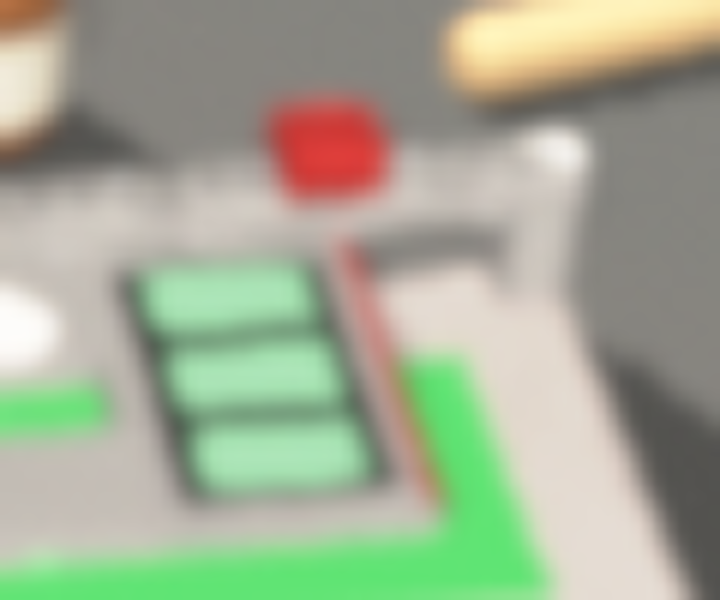

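Both cameras agree within about 1 mm, and the arm is still holding. Handing in.

```bash
python3 - <<'E'
from rig import r
s=r.sense(); print(s['clock'],s['qvel'].round(4),s['contact_force']); print(r.sign_off())
E
```

```text
16.6167 [-0.002   0.0009 -0.     -0.0034 -0.0001  0.0007] [-5.09023793 -4.55936894  9.90989825]
the job is handed in; nothing more can be done
None
```

I turned the knob clockwise to its stop and slid the plate about 123 mm along the deck until its front edge was at the pointer. I handed the job in at 16.6 s with the gripper still holding the plate; the sign-off gave no verdict.

- **Knob:** I turned it about 1.5 rad. Afterwards the bar lay across the deck and no orange showed in the slot. I did not read the joint angle itself.
- **Front edge:** The wrist camera put the distance to the pointer at 123.5 mm, and the arm travelled 122.9 mm. A separate check in the scene camera put the edge within about 1 mm of the pointer tip. The side camera could not see the pointer, because the arm blocked it.
- **Sideways offset:** My sideways readings of the pointer disagreed with the stated 47.5 mm. The wrist camera gave about 51 mm and the scene camera about 59 mm, where the tip was hard to pick out. Because of that I relied only on the distance along the slide.
- **Hold:** The fin did not slip in the pads. The tool height stayed constant at 242.2 mm, with about 9 N of upward force on the tool, so the gripper is pressing the plate down slightly.
- **Other things:** The oil bottle, objective and slide box read within about 7 mm of where they started, roughly the networks' error. I did not re-measure the dish, brush, jar or filter box. The pointer read as unmoved.

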